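Reload the child-safe vial caddy and click its dial locked

ROBOT

A 7-joint arm with a two-finger parallel gripper is mounted at the origin on the work surface. World frame = base frame: x ahead of the robot, y to its left, z up, the work surface at z = 0. Lengths are in m, angles in degrees, forces in N, time in s.
With the tool pointing down it reaches from about 0.425 to 0.925 m from the base axis. Payload 6.8 kg.
Tool frame: the origin (TCP) lies midway between the tips of the shut fingers; the grasp point (between the pads) lies 19 mm behind it (manip.hold_point_z is the y of the grasp point in the tool frame, in m); y points along the fingers, z is the direction in which the jaws open and shut, and the axes are right-handed (so a half turn about y gives the same grasp; the last joint's range is limited). The gripper opens to 85 mm and grips with 20 to 120 N. Pads are 22 mm wide; open, the fingers measure 114 mm over their backs; the gripper's body (76 mm by 85 mm) begins 54 mm behind the grasp point. The pads swing forward as they close: fully open they stand 13 mm farther back than shut.
Start: joints at [-71.339, 27.33, 1.283, 89.118, -0.659, 63.558, -4.761], TCP at [0.284, 0.612, 0.231] pointing down, gripper open.
Joint ranges: [-169.35, 169.35], [-19.33, 120.38], [-80.79, 83.38], [13.8, 139.57], [-78.32, 258.32], [9.67, 109.79], [-169.56, 169.56]. Speed limits (degrees/s): [136.94, 136.94, 180, 180, 180, 180, 180].

INTERFACE

Orientations are given as [roll, pitch, yaw] about the fixed x, y, z axes, in that order (R = Rz(yaw) Ry(pitch) Rx(roll)).
In Python, from bench import manip, grab_frame, camera_params gives the robot as it stands.
- The arm moves only by the tool servo_tool, never from a script. Its argument "moves" is a list of rows, each a list of 6 numbers: the shift along the tool's x, y, z in m, then the turn, a rotation vector about the tool's x, y, z in rad. In form: [[tx, ty, tz, wx, wy, wz], ...]. A call has 1 to 5 rows; each row shifts and turns the commanded pose from where the row before left it, along the tool's axes as they then stand; what a row does not reach is not made up. A row lasts 1/10 s, in which the tool goes at most 50 mm and 8.59 degrees, less where a joint would pass 70% of its speed; a pose out of reach is approached as far as the arm can. A call is refused whole if a number of a shift passes 0.05 or a number of a turn 0.15, either way. A call with a gripper value outside its range is refused whole. "claw" is the closure in counts, from 0 (fully open) to 255 (shut), set as the call begins (left out, the last holds). The fingers move at their own pace and stop on an object; "force" is the grip in N (left out, the last holds). Time passes only in rows, so rows that do not move let the fingers close. It gives the time, the measured TCP pose, the force and the opening at its end, in the units of the state.
- manip.observe(): the state, without advancing time (a new reading comes with each control period).
- grab_frame(name): name is "scene" or "top" or "wrist"; returns (picture, depth): 384x512x3 uint8, red, green, blue; 384x512 float32, m along the optical axis (not along the pixel's ray), 0 where there is no reading.
- camera_params(name): a dict with "camera_matrix" (3x3 intrinsics, pixels), "rvec" (rotation vector, rad) and "tvec" (3), from world to camera coordinates, as OpenCV has them; the wrist camera has in their place "hand_eye" (4x4, takes a point from camera to tool coordinates, whose origin is the TCP and whose axes are the tool frame's). Camera axes: x right, y down, z forward; pixel columns grow to the right and rows downward; lengths in m; the calibration is good to about 2 mm. A picture is of the moment at which its call begins: read the wrist's pose just before it. camera_params takes no time and is no camera call.
- manip.hand_in(): hands the job in, once; it reports no verdict.
The state is a dict: "clock": time; "joints": joint angles; "joint_vel": joint speeds; "tau": joint torques, N m; "eef_pos": TCP position; "tcp_rot": TCP orientation; "wrist_force": force on the tool from outside, world axes, zero at the start; "moment": the same for the moment, N m; "gripper_width": finger opening in m.
Only numpy, scipy, OpenCV 4.12 (cv2) and the standard library are available. Lean on these libraries where they do the work, as an engineer would, in place of code of your own. Each camera call takes 0.05 s, during which the arm holds its last target.

TASK

Turn the dial of the child-safe caddy anticlockwise until it clicks open, move every vial that has no cap from the caddy into the grey tub, and stand every capped vial from the sill upright and fully home in an empty bore (the capped one already in the caddy stays in a bore). Then turn the dial back clockwise until it clicks locked over them, and leave the other things on the sill where they are.

Things in the scene. Friction and masses are not known exactly. Their poses are not given: they have to be found in the camera images.
- caddy: fixed white child-safe caddy, a block 160 x 160 x 55 high with four round bores near its corners and a dial with a steel four-lobed keeper in the middle; origin: centre of its underside, on the sill; x and y are parallel to its sides; bores at (+-50, +-50) mm
- dial (a joint): angle of dial and keeper about the caddy's vertical axis, rad, anticlockwise from above positive. 0 = locked (lobes point to the corners, over the flanges), 0.785 (45 deg) = open (lobes point to the middles of the sides); these are also its stops. An over-centre spring (0.13 N m at the stops, none at the crest halfway, 0.39) holds it in either position; past the crest it snaps home by itself
- dial_grip (a point): middle of the dial's black upright grip bar, 44 long x 14 wide x 28 high, on the caddy's axis, 93 above the sill (bar from 79 to 107). Its x axis runs along the bar and turns with it, parallel to the caddy's x at joint 0. Below the bar: hub 32 diameter (67 to 79), then the steel keeper, 5 thick (62 to 67 above the sill), four lobes 16 wide reaching 54 from the axis
- caddy_hole0 (a point): centre of the mouth of the bore at (+50, +50) mm of the caddy, 55 above the sill; bore 39 diameter, 48 deep, chamfered. A fully seated vial rests by its flange on the caddy's top, foot 40 below the mouth, flange top 4 above; the keeper's underside is 7 above the top
- caddy_hole1 (a point): centre of the mouth of the bore at (-50, +50) mm of the caddy, 55 above the sill; bore 39 diameter, 48 deep, chamfered. A fully seated vial rests by its flange on the caddy's top, foot 40 below the mouth, flange top 4 above; the keeper's underside is 7 above the top
- caddy_hole2 (a point): centre of the mouth of the bore at (-50, -50) mm of the caddy, 55 above the sill; bore 39 diameter, 48 deep, chamfered. A fully seated vial rests by its flange on the caddy's top, foot 40 below the mouth, flange top 4 above; the keeper's underside is 7 above the top
- caddy_hole3 (a point): centre of the mouth of the bore at (+50, -50) mm of the caddy, 55 above the sill; bore 39 diameter, 48 deep, chamfered. A fully seated vial rests by its flange on the caddy's top, foot 40 below the mouth, flange top 4 above; the keeper's underside is 7 above the top
- empty1: a spent vial, standing in one of the bores at the start (one or two of empty1-2 are there): same barrel and flange as the others but no cap, only an open glass neck 24 diameter, 18 high (44 to 62 above the foot). About 40 g. Origin: centre of underside; z up the vial
- empty2: a spent vial, standing in one of the bores at the start (one or two of empty1-2 are there): same barrel and flange as the others but no cap, only an open glass neck 24 diameter, 18 high (44 to 62 above the foot). About 40 g. Origin: centre of underside; z up the vial
- kept: a capped full vial, same shape as vial1, already seated in another bore at the start; it belongs there
- vial1: full capped amber vial, standing upright on the sill (how many of vial1-3 are there varies). From below: barrel 36 diameter, 40 long (thick heavy base; foot tapers to 32 over the lowest 3), flange 44 diameter (40 to 44 above the foot), black ribbed cap 24 diameter (25.6 over the ribs; 44 to 66). Mass 50 to 100 g. Origin: centre of underside; z up the vial
- vial2: full capped amber vial, standing upright on the sill (how many of vial1-3 are there varies). From below: barrel 36 diameter, 40 long (thick heavy base; foot tapers to 32 over the lowest 3), flange 44 diameter (40 to 44 above the foot), black ribbed cap 24 diameter (25.6 over the ribs; 44 to 66). Mass 50 to 100 g. Origin: centre of underside; z up the vial
- vial3: full capped amber vial, standing upright on the sill (how many of vial1-3 are there varies). From below: barrel 36 diameter, 40 long (thick heavy base; foot tapers to 32 over the lowest 3), flange 44 diameter (40 to 44 above the foot), black ribbed cap 24 diameter (25.6 over the ribs; 44 to 66). Mass 50 to 100 g. Origin: centre of underside; z up the vial
- tub: loose grey plastic recycling tub, open on top, 150 x 150 x 50 high, walls and floor 4 thick; origin: centre of its underside
- squeezer: yellow plastic lemon squeezer, 120 mm round dish with a ribbed cone (55 high in all) and a short tab; bystander; origin under its centre
- mug: white ceramic mug, 82 across, 92 high; bystander; origin under its centre
- soap: clear washing-up bottle, 62 across, 190 high; bystander; origin under its centre
- jar: glass jar with a steel lid, 64 across, 85 high; bystander; origin under its centre
- eggcup: blue ceramic egg cup, 48 across, 55 high; bystander; origin under its centre
- soapdish: white ceramic soap block dish, 90 x 120 x 22; bystander; origin under its centre
Things that resemble listed ones, but are neither listed nor needed, are in the scene too. Leave any green look-alike of the kept alone.

How it is judged:
By the outcome, as a careful person would: the job done as asked, in the order asked, and still so for the second after the job is handed in, with the robot touching nothing.
Of empty1, empty2 only 1 to 2 are there at a start; the rules pass over those that are not, and their reading is None.
Of vial1, vial2, vial3 only 2 to 3 are there at a start; the rules pass over those that are not, and their reading is None.
At some moment in a run one of vial1, vial2, vial3, tub may be knocked a few centimetres aside while the robot is not near it.
Once in a run the grip may slacken for a moment while it holds something.
It also fails if it takes over 210 s, if anything falls off the work surface, if the arm or the gripper's body presses on something with over 40 N, if the wrist force passes 120 N, or if a joint passes its speed limit or range.

## Working session

There is one attempt and no reset: what is moved stays moved. The work goes in short steps, Python scripts to look and compute and a tool call to move; the robot and the scene stay as the last step left them, time stands still between calls to the robot, and variables do not carry over. Pictures are saved under pics/ and viewed, and the job is handed in when it is done.

Besides the shell and the picture viewer there is one more tool, called after "Call:" as a command line: name --pt "numbers of a row" for each row, then --argument value for the rest. servo_tool: Moves the arm, as the interface text tells. Its arguments: {"type":"object","properties":{"moves":{"type":"array"},"claw":{"type":"number"},"force":{"type":"number"}},"required":["moves"]}

```bash
ls; mkdir -p pics; cat > h.py <<'E'
import numpy as np,cv2
from scipy.spatial.transform import Rotation as R
from bench import manip,grab_frame,camera_params
def st():
    s=manip.observe();print('t',round(s['clock'],2),'p',np.round(s['eef_pos'],4),'rpy',np.round(s['tcp_rot'],2),'F',np.round(s['wrist_force'],1),'w',round(s['gripper_width'],4));return s
def cam(name,s=None):
    p=camera_params(name);K=np.array(p['camera_matrix'])
    if 'rvec' in p:
        Rm=cv2.Rodrigues(np.array(p['rvec'],float))[0];t=np.array(p['tvec'],float).ravel()
        return K,Rm.T,-Rm.T@t
    s=s or manip.observe();T=np.eye(4);T[:3,:3]=R.from_euler('xyz',s['tcp_rot'],degrees=True).as_matrix();T[:3,3]=s['eef_pos']
    M=T@np.array(p['hand_eye']);return K,M[:3,:3],M[:3,3]
def ray(c,u,v,z):
    K,A,o=c;d=A@np.linalg.inv(K)@np.array([u,v,1.]);return o+d*(z-o[2])/d[2]
def proj(c,P):
    K,A,o=c;q=K@(A.T@(np.array(P)-o));return q[:2]/q[2]
def cloud(c,D):
    K,A,o=c;v,u=np.mgrid[:D.shape[0],:D.shape[1]];P=np.stack([(u-K[0,2])/K[0,0]*D,(v-K[1,2])/K[1,1]*D,D],-1)@A.T+o;P[D<=0]=np.nan;return P
def save(n,im): cv2.imwrite('pics/'+n+'.png',im[:,:,::-1])
E
python3 - <<'E'
from h import *
s=st();print(manip.hold_point_z)
for n in ['scene','top','wrist']:
    c=cam(n);im,D=grab_frame(n);save(n+'0',im);np.save('pics/'+n+'0.npy',D);print(n,c[2],c[1][:,2])
E
```

```text
pics
t 0.0 p [0.2835 0.6119 0.2303] rpy [-9.010e+01 -1.000e-02 -2.485e+01] F [ 0.5 -0.   0.7] w 0.0852
-0.0187
scene [1.39268238 0.44457135 0.82818458] [-0.68544223 -0.37405224 -0.62470303]
top [ 0.45725739 -0.01307251  1.24818943] [ 0.06805635 -0.0055774  -0.99766589]
wrist [0.21057209 0.64593328 0.37242558] [ 0.27958232 -0.13204749 -0.95099799]
```

View pics/scene0.png

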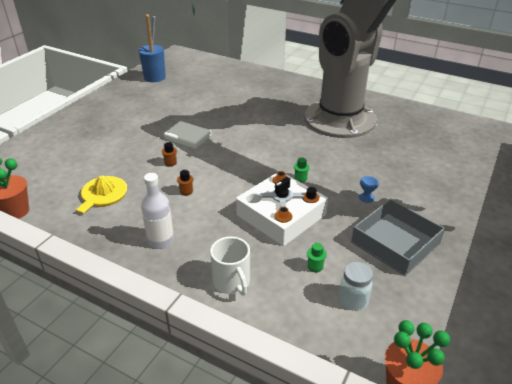

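View pics/top0.png

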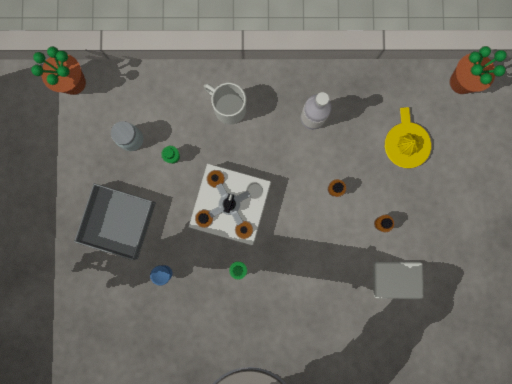

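View pics/wrist0.png

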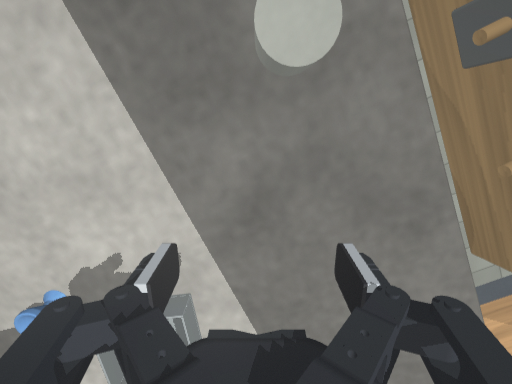

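```bash
python3 - <<'E'
from h import *
a=cv2.imread('pics/top0.png')[155:255,180:280];b=cv2.imread('pics/scene0.png')[160:245,230:335]
a=cv2.resize(a,(400,400),interpolation=2);b=cv2.resize(b,(400,400*85//105),interpolation=2);b=cv2.copyMakeBorder(b,0,400-b.shape[0],0,0,0)
cv2.imwrite('pics/z1.png',np.hstack([a,b]))
im=cv2.imread('pics/top0.png')[:,:,::-1];D=np.load('pics/top0.npy');c=cam('top');P=cloud(c,D)
hsv=cv2.cvtColor(im,cv2.COLOR_RGB2HSV)
m=((P[...,2]>.045)&(P[...,2]<.062)&(hsv[...,1]<40)&(hsv[...,2]>150)).astype(np.uint8)
m[:150]=0;m[260:]=0;m[:,:180]=0;m[:,280:]=0
pts=np.argwhere(m)[:,::-1].astype(np.float32)
r=cv2.minAreaRect(pts);print(r);bx=cv2.boxPoints(r)
w=np.array([ray(c,*p,.055) for p in bx]);print(w.round(4),w.mean(0), [np.linalg.norm(w[i]-w[i-1]) for i in range(4)])
d=w[1]-w[0];print('ang',[np.degrees(np.arctan2(*(w[i]-w[i-1])[[1,0]])) for i in range(4)])
# orange + black
o=((hsv[...,0]<14)&(hsv[...,1]>180)&(hsv[...,2]>80)).astype(np.uint8)
n,l,s_,ce=cv2.connectedComponentsWithStats(o)
for i in range(1,n):
    if s_[i,4]>30: print(s_[i],ce[i],ray(c,*ce[i],.044).round(4), np.nanmedian(P[l==i],0).round(4),np.nanmax(P[l==i],0).round(4))
for u,v in [(230,204),(338,187),(384,223),(203,218),(215,178),(244,230),(256,189),(171,155),(238,270),(115,222)]: print(u,v,P[v,u].round(3))
E
```

```text
((229.43397521972656, 202.9811248779297), (66.2077865600586, 64.01001739501953), 15.945395469665527)
[[ 0.4735  0.1439  0.055 ]
 [ 0.6228  0.1022  0.055 ]
 [ 0.5781 -0.0524  0.055 ]
 [ 0.4294 -0.0094  0.055 ]] [0.52595234 0.04608973 0.055     ] [np.float64(0.1595230314038351), np.float64(0.15500841926340317), np.float64(0.16091535147396768), np.float64(0.15472269728029386)]
ang [np.float64(73.96597544472077), np.float64(-15.602671897024488), np.float64(-106.1342534268813), np.float64(163.88261793104047)]
230 204 [0.52  0.042 0.106]
338 187 [ 0.563 -0.215  0.067]
384 223 [ 0.476 -0.324  0.068]
203 218 [0.489 0.107 0.082]
215 178 [0.584 0.079 0.078]
244 230 [0.46  0.011 0.076]
256 189 [ 0.564 -0.018  0.007]
171 155 [0.641 0.186 0.067]
238 270 [0.366 0.025 0.065]
115 222 [0.481 0.336 0.005]
```

View pics/z1.png

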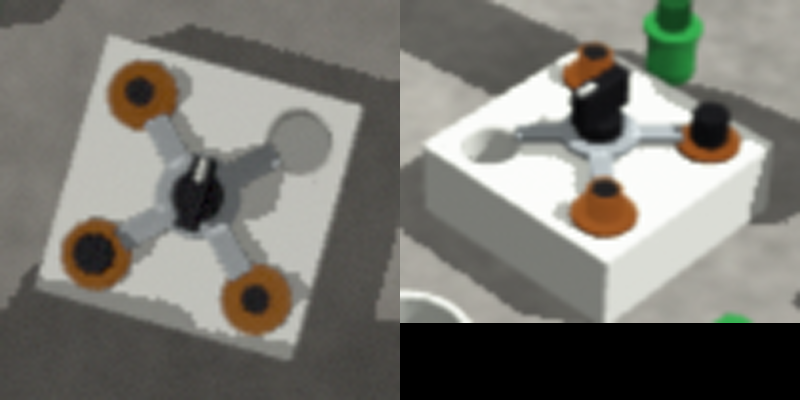

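Call:
servo_tool --pt "0 -0.02 0 0 -0.149 0" --pt "0.03 0 -0.04 0 0 0" --pt "0.03 0 -0.04 0 0 0" --pt "0.03 0 -0.04 0 0 0" --pt "0.03 0 -0.04 0 0 0" --claw 0 --force 40

```text
clock: 0.65
eef_pos: [0.3543, 0.4231, 0.2511]
tcp_rot: [-90.0, 0.0, -16.3]
wrist_force: [-0.3, 0.3, 0.5]
gripper_width: 0.0853
```

Call:
servo_tool --pt "0.03 0 -0.04 0 0 0" --pt "0.03 0 -0.04 0 0 0" --pt "0.03 0 -0.04 0 0 0" --pt "0.03 0 -0.04 0 0 0" --pt "0.03 0 -0.04 0 0 0"

```text
clock: 1.15
eef_pos: [0.4419, 0.1891, 0.2514]
tcp_rot: [-90.0, -0.0, -16.3]
wrist_force: [1.3, 0.6, 0.4]
gripper_width: 0.0853
```

Call:
servo_tool --pt "0.03 0 -0.04 0 0 0" --pt "0.03 0 -0.04 0 0 0" --pt "0.03 0 -0.04 0 0 0" --pt "0 0 0 0 0 0"

```text
clock: 1.55
eef_pos: [0.4958, 0.0431, 0.2516]
tcp_rot: [-90.1, -0.1, -17.0]
wrist_force: [0.5, -0.8, 0.1]
gripper_width: 0.0855
```

```bash
cat >> h.py <<'E'
def plan(tgt,yaw=None,s=None):
    s=s or manip.observe();p=np.array(s['eef_pos']);y=s['tcp_rot'][2]
    if yaw is not None: print('wy total',round(-np.radians((yaw-y+180)%360-180),4)); y=yaw
    d=np.array(tgt)-p;c_,s_=np.cos(np.radians(y)),np.sin(np.radians(y))
    print('tool delta x,y,z',np.round([d[0]*c_+d[1]*s_,-d[2],-d[0]*s_+d[1]*c_],4),'yaw',round(y,2))
E
python3 - <<'E'
from h import *
s=st();print(np.round(s['joints'],1));im,D=grab_frame('wrist');save('w1',im);np.save('pics/w1.npy',D)
E
```

```text
t 1.55 p [0.4958 0.0431 0.2516] rpy [-90.12  -0.11 -16.96] F [ 0.5 -0.8  0.1] w 0.0855
[-28.3   9.1  18.1 112.6  -3.1  58.7  64.2]
```

View pics/w1.png

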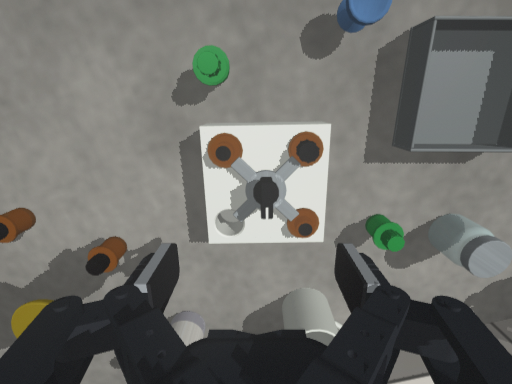

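```bash
cat >> h.py <<'E'
def caddy(im,D,c,near=(0.526,0.046)):
    P=cloud(c,D);hsv=cv2.cvtColor(im,cv2.COLOR_RGB2HSV)
    q=np.hypot(P[...,0]-near[0],P[...,1]-near[1])<.125
    m=(q&(abs(P[...,2]-.055)<.012)).astype(np.uint8)
    m=cv2.morphologyEx(m,cv2.MORPH_CLOSE,np.ones((15,15),np.uint8))
    u=cv2.findContours(m,cv2.RETR_EXTERNAL,cv2.CHAIN_APPROX_NONE)[0];k=max(u,key=cv2.contourArea)[:,0]
    W=np.array([ray(c,*p,.055)[:2] for p in k]);r=cv2.minAreaRect((W*1000).astype(np.float32));return r
E
python3 - <<'E'
from h import *
s=manip.observe();im=cv2.imread('pics/w1.png')[:,:,::-1].copy();D=np.load('pics/w1.npy');c=cam('wrist',s)
print('wrist',caddy(im,D,c))
ct=cam('top');it=cv2.imread('pics/top0.png')[:,:,::-1].copy();Dt=np.load('pics/top0.npy');print('top',caddy(it,Dt,ct))
P=cloud(c,D)
m=(P[...,2]>.095)&(P[...,2]<.12)&(np.hypot(P[...,0]-.526,P[...,1]-.046)<.05)
x=P[m][:,:2]*1000;print('bar',m.sum(),cv2.minAreaRect(x.astype(np.float32)),P[m][:,2].mean())
for n,cc,I in (('w',c,im),('t',ct,it)):
    hs=cv2.cvtColor(np.ascontiguousarray(I),cv2.COLOR_RGB2HSV);o=((hs[...,0]<16)&(hs[...,1]>120)&(hs[...,2]>40)).astype(np.uint8)
    k,l,s_,ce=cv2.connectedComponentsWithStats(o)
    for i in range(1,k):
        if s_[i,4]>40: print(n,s_[i],ray(cc,s_[i,0]+s_[i,2]/2-.5,s_[i,1]+s_[i,3]/2-.5,.059).round(4))
E
```

```text
wrist ((520.276123046875, 50.277099609375), (159.64926147460938, 160.43930053710938), 74.19332122802734)
top ((523.5209350585938, 46.816490173339844), (159.89820861816406, 159.88565063476562), 74.08175659179688)
bar 492 ((520.6276245117188, 50.093467712402344), (13.757568359375, 44.14483642578125), 73.99947357177734) 0.1056305005828734
w [208 133  34  34 673] [0.4575 0.0167 0.059 ]
w [289 132  34  34 425] [0.4851 0.1125 0.059 ]
w [  0 208  35  34 733] [ 0.4726 -0.2838  0.059 ]
w [287 209  32  28 479] [0.5806 0.0853 0.059 ]
w [ 88 237  39  35 626] [ 0.5486 -0.188   0.059 ]
t [ 41  55  45  39 783] [0.8426 0.4538 0.059 ]
t [450  54  45  40 825] [ 0.8432 -0.5503  0.059 ]
t [46 57 12 11 58] [0.8727 0.4827 0.059 ]
t [481  57   9   9  44] [ 0.8746 -0.5835  0.059 ]
t [43 63 12  8 47] [0.8614 0.4897 0.059 ]
t [484  63  10   7  43] [ 0.862  -0.5917  0.059 ]
t [208 171  16  16 143] [0.5847 0.0797 0.059 ]
t [328 180  18  17 144] [ 0.5611 -0.2128  0.059 ]
t [196 210  17  17 136] [0.4893 0.107  0.059 ]
t [375 215  19  17 157] [ 0.4763 -0.3261  0.059 ]
t [236 221  16  18 167] [0.4615 0.0121 0.059 ]
```

Call:
servo_tool --pt "0 0 0 0 0 0" --pt "0 0 0 0 0 0" --pt "0 0 0 0 0 0"

```text
clock: 1.9
eef_pos: [0.494, 0.0522, 0.2512]
tcp_rot: [-90.0, 0.0, -16.2]
wrist_force: [0.5, -0.1, -0.3]
gripper_width: 0.0856
```

```bash
cat >> h.py <<'E'
def bar(im,D,c,near=(0.522,0.048)):
    P=cloud(c,D);m=(P[...,2]>.095)&(P[...,2]<.12)&(np.hypot(P[...,0]-near[0],P[...,1]-near[1])<.05)
    return cv2.minAreaRect((P[m][:,:2]*1000).astype(np.float32)),P[m][:,2].mean()
E
python3 - <<'E'
from h import *
s=st();im,D=grab_frame('wrist');c=cam('wrist',s);print(caddy(im,D,c),bar(im,D,c))
for n in ('top','scene'):
    im,D=grab_frame(n);c=cam(n);save(n+'1',im);print(n,bar(im,D,c))
    try: print(caddy(im,D,c))
    except Exception as e: print(e)
E
```

```text
t 1.9 p [0.494  0.0522 0.2512] rpy [-8.999e+01  2.000e-02 -1.616e+01] F [ 0.5 -0.1 -0.3] w 0.0856
((521.6751708984375, 45.95204162597656), (159.77877807617188, 160.24490356445312), 73.95515441894531) (((521.3163452148438, 45.955810546875), (13.78182315826416, 43.253440856933594), 74.06709289550781), np.float64(0.10587786486114883))
top (((0.0, 0.0), (0.0, 0.0), 0.0), np.float64(nan))
((513.7077026367188, 11.8399658203125), (87.34735107421875, 159.7998046875), 74.30408477783203)
scene (((526.0596313476562, 46.17170715332031), (16.941375732421875, 45.49879455566406), 72.13019561767578), np.float64(0.10367904804863201))
((532.0182495117188, 49.586883544921875), (170.4217987060547, 171.7953643798828), 74.15507507324219)h.py:34: RuntimeWarning: Mean of empty slice.
  return cv2.minAreaRect((P[m][:,:2]*1000).astype(np.float32)),P[m][:,2].mean()
  ret = ret.dtype.type(ret / rcount)
```

Call:
servo_tool --pt "0.014 0.03 0.001 0 0 0" --pt "0.014 0.04 0.001 0 0 0" --pt "0 0.03 0 0 0 0" --pt "0 0 0 0 0 0" --pt "0 0 0 0 0 0"

```text
clock: 2.55
eef_pos: [0.5217, 0.0449, 0.1516]
tcp_rot: [-90.0, 0.0, -16.3]
wrist_force: [-0.3, 0.6, -0.0]
gripper_width: 0.0855
```

Call:
servo_tool --pt "0 0 0 0 0 0" --pt "0 0 0 0 0 0"

```text
clock: 2.75
eef_pos: [0.5228, 0.0451, 0.1531]
tcp_rot: [-89.9, -0.2, -16.3]
wrist_force: [0.1, -0.1, -0.9]
gripper_width: 0.0859
```

```bash
python3 - <<'E'
from h import *
s=st();im,D=grab_frame('wrist');c=cam('wrist',s);print(caddy(im,D,c),bar(im,D,c));save('w2',im)
plan((.5215,.046,.081))
E
```

```text
t 2.75 p [0.5228 0.0451 0.1531] rpy [-89.89  -0.15 -16.31] F [ 0.1 -0.1 -0.9] w 0.0859
((521.8680419921875, 45.96979522705078), (159.62876892089844, 159.627685546875), 73.99478149414062) (((521.6000366210938, 45.95061492919922), (13.756760597229004, 43.812564849853516), 73.86490631103516), np.float64(0.10586417111079362))
tool delta x,y,z [-0.0014  0.0719  0.0006] yaw -16.31
```

View pics/w2.png

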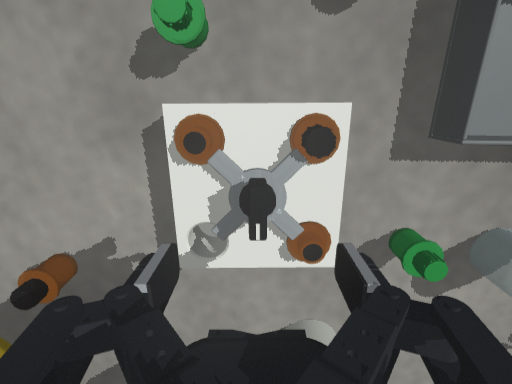

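Call:
servo_tool --pt "-0.001 0.025 0.001 0 -0.004 0" --pt "0 0.025 0 0 0 0" --pt "0 0.02 0 0 0 0" --pt "0 0 0 0 0 0" --pt "0 0 0 0 0 0"

```text
clock: 3.3
eef_pos: [0.5215, 0.046, 0.0821]
tcp_rot: [-90.0, -0.0, -16.1]
wrist_force: [-0.3, -0.7, -0.1]
gripper_width: 0.0853
```

Call:
servo_tool --pt "0 0 0 0 0 0" --pt "0 0 0 0 0 0" --pt "0 0 0 0 0 0" --pt "0 0 0 0 0 0" --pt "0 0 0 0 0 0" --claw 255 --force 60

```text
clock: 3.8
eef_pos: [0.5213, 0.0462, 0.0817]
tcp_rot: [-90.0, -0.0, -16.1]
wrist_force: [-4.4, 3.7, 17.9]
gripper_width: 0.013
```

Call:
servo_tool --pt "0 0 0 0 0 0" --pt "0 0 0 0 0 0" --pt "0 0 0 0 0 0" --pt "0 0 0 0 0 0"

```text
clock: 4.2
eef_pos: [0.5213, 0.0462, 0.0817]
tcp_rot: [-90.0, -0.0, -16.1]
wrist_force: [-0.8, 0.3, 5.0]
gripper_width: 0.0132
```

```bash
python3 - <<'E'
from h import *
s=st();print(s['moment'],np.round(s['joints'],1))
E
```

```text
t 4.2 p [0.5213 0.0462 0.0817] rpy [-8.997e+01 -1.000e-02 -1.608e+01] F [-0.8  0.3  5. ] w 0.0132
[0.11949968 0.35891301 0.03866088] [-24.   25.3  15.  117.8 -10.4  38.1  71.8]
```

Call:
servo_tool --pt "0 0 0 0 -0.1 0" --pt "0 0 0 0 -0.1 0" --pt "0 0 0 0 -0.1 0" --pt "0 0 0 0 -0.1 0" --pt "0 0 0 0 -0.1 0"

```text
clock: 4.7
eef_pos: [0.5213, 0.0454, 0.0817]
tcp_rot: [-90.0, -0.0, 12.7]
wrist_force: [-0.9, -1.7, 6.2]
gripper_width: 0.013
```

Call:
servo_tool --pt "0 0 0 0 -0.1 0" --pt "0 0 0 0 -0.1 0" --pt "0 0 0 0 -0.1 0" --pt "0 0 0 0 0 0" --pt "0 0 0 0 0 0"

```text
clock: 5.2
eef_pos: [0.5215, 0.0449, 0.0817]
tcp_rot: [-90.0, -0.0, 29.5]
wrist_force: [-0.4, -3.3, 5.6]
gripper_width: 0.013
```

```bash
python3 - <<'E'
from h import *
s=st();print(s['moment'],np.round(s['joints'],1))
E
```

```text
t 5.2 p [0.5215 0.0449 0.0817] rpy [-9.003e+01 -2.000e-02  2.950e+01] F [-0.4 -3.3  5.6] w 0.013
[-0.48072803  0.2026952  -0.35349265] [-14.5  24.7   3.4 117.1  -2.2  38.2 109.8]
```

Call:
servo_tool --pt "0 0 0 0 0 0" --pt "0 0 0 0 0 0" --pt "0 0 0 0 0 0" --pt "0 -0.01 0 0 0 0" --pt "0 -0.03 0 0 0 0" --claw 120

```text
clock: 5.7
eef_pos: [0.519, 0.0459, 0.1199]
tcp_rot: [-89.9, 0.3, 29.8]
wrist_force: [0.7, 0.1, -0.2]
gripper_width: 0.0453
```

Call:
servo_tool --pt "-0.02 -0.04 0 0 0 0" --pt "-0.02 -0.04 0 0 0 0" --pt "0 -0.02 0 0 0 0" --pt "0 0 0 0 0 0" --pt "0 0 0 0 0 0"

```text
clock: 6.2
eef_pos: [0.4865, 0.0264, 0.2219]
tcp_rot: [-90.0, -0.1, 29.8]
wrist_force: [0.4, -0.1, -1.4]
gripper_width: 0.0452
```

Call:
servo_tool --pt "0 0 0 0 0 0" --pt "0 0 0 0 0 0"

```text
clock: 6.4
eef_pos: [0.4857, 0.0262, 0.2201]
tcp_rot: [-90.0, 0.1, 29.8]
wrist_force: [0.1, -0.7, -0.1]
gripper_width: 0.0451
```

```bash
python3 - <<'E'
from h import *
s=st();im,D=grab_frame('wrist');c=cam('wrist',s);print(caddy(im,D,c),bar(im,D,c));save('w3',im)
E
```

```text
t 6.4 p [0.4857 0.0262 0.2201] rpy [-89.96   0.13  29.77] F [ 0.1 -0.7 -0.1] w 0.0451
((521.838623046875, 45.91954040527344), (159.92909240722656, 159.91017150878906), 74.01033020019531) (((521.678955078125, 46.372554779052734), (44.19573974609375, 13.449119567871094), 29.599729537963867), np.float64(0.10586150067325434))
```

View pics/w3.png

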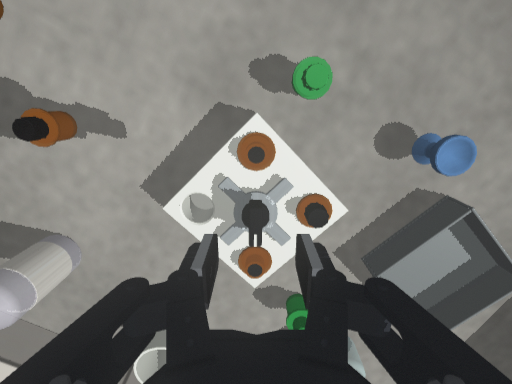

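Call:
servo_tool --pt "-0.03 0 0 0 0 0" --pt "0 0.04 0 0 0 0" --pt "0 0.04 0 0 0 0" --pt "0 0 0 0 0 0" --pt "0 0 0 0 0 0"

```text
clock: 6.95
eef_pos: [0.46, 0.0112, 0.1411]
tcp_rot: [-90.0, 0.1, 29.8]
wrist_force: [-0.2, 1.0, 0.4]
gripper_width: 0.0453
```

Call:
servo_tool --pt "0 0 0 0 0 0" --pt "0 0 0 0 0 0"

```text
clock: 7.15
eef_pos: [0.4617, 0.0115, 0.1429]
tcp_rot: [-90.1, -0.2, 29.7]
wrist_force: [0.2, -0.4, 0.7]
gripper_width: 0.0453
```

```bash
python3 - <<'E'
from h import *
s=st();im,D=grab_frame('wrist');c=cam('wrist',s);save('w4',im);plan((.4599,.0117,.063),s=s)
print(proj(c,(.4599,.0117,.077)))
E
```

```text
t 7.15 p [0.4617 0.0115 0.1429] rpy [-90.06  -0.17  29.75] F [ 0.2 -0.4  0.7] w 0.0453
tool delta x,y,z [-0.0015  0.0799  0.0011] yaw 29.75
[257.012288   204.89482239]
```

View pics/w4.png

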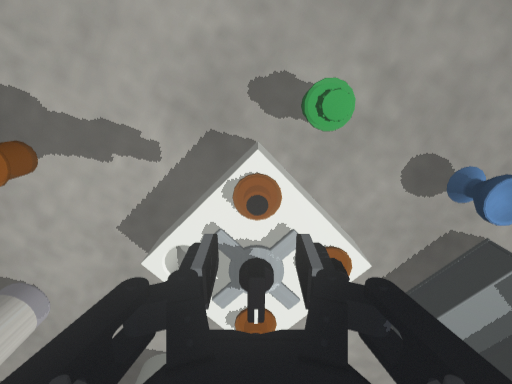

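Call:
servo_tool --pt "-0.001 0.03 0.001 0 0 0" --pt "0 0.03 0 0 0 0" --pt "0 0.02 0 0 0 0" --pt "0 0 0 0 0 0" --pt "0 0 0 0 0 0"

```text
clock: 7.7
eef_pos: [0.4595, 0.0116, 0.0621]
tcp_rot: [-90.0, -0.0, 29.7]
wrist_force: [0.4, 0.2, 1.3]
gripper_width: 0.0449
```

Call:
servo_tool --pt "0 0 0 0 0 0" --pt "0 0 0 0 0 0" --pt "0 0 0 0 0 0" --pt "0 0 0 0 0 0" --pt "0 0 0 0 0 0" --claw 255 --force 40

```text
clock: 8.2
eef_pos: [0.4601, 0.0118, 0.0628]
tcp_rot: [-90.1, -0.2, 29.7]
wrist_force: [-0.2, -0.7, 6.0]
gripper_width: 0.0224
```

Call:
servo_tool --pt "0 -0.01 0 0 0 0" --pt "0 -0.02 0 0 0 0" --pt "0 -0.03 0 0 0 0" --pt "0 -0.03 0 0 0 0" --pt "0 -0.03 0 0 0 0"

```text
clock: 8.7
eef_pos: [0.4588, 0.0115, 0.1836]
tcp_rot: [-90.0, -0.1, 29.7]
wrist_force: [0.8, 0.4, -1.5]
gripper_width: 0.0222
```

```bash
python3 - <<'E'
from h import *
s=st();im,D=grab_frame('wrist');c=cam('wrist',s);save('w5',im)
im,D=grab_frame('top');save('t5',im);np.save('pics/t5.npy',D)
im,D=grab_frame('scene');save('s5',im)
E
```

```text
t 8.7 p [0.4588 0.0115 0.1836] rpy [-9.002e+01 -6.000e-02  2.974e+01] F [ 0.8  0.4 -1.5] w 0.0222
```

View pics/w5.png

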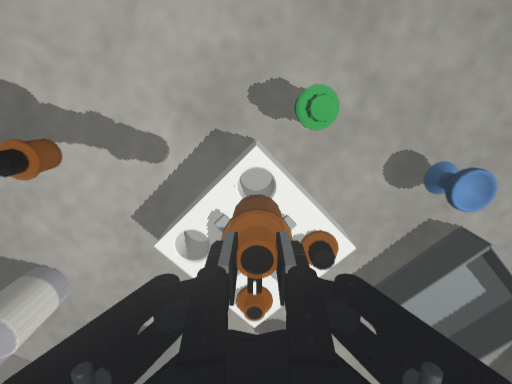

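View pics/t5.png

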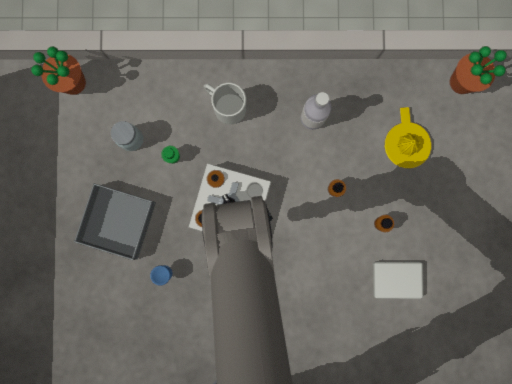

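```bash
cat >> h.py <<'E'
def tub(D,c,near=(.48,.32)):
    P=cloud(c,D);m=((np.hypot(P[...,0]-near[0],P[...,1]-near[1])<.16)&(abs(P[...,2]-.047)<.012)).astype(np.uint8)
    k,l,s_,ce=cv2.connectedComponentsWithStats(m);i=1+np.argmax(s_[1:,4])
    return cv2.minAreaRect((P[l==i][:,:2]*1000).astype(np.float32)),s_[i]
E
python3 - <<'E'
from h import *
c=cam('top');r,x=tub(np.load('pics/t5.npy'),c);print(r,x);plan((r[0][0]/1000,r[0][1]/1000,.2))
plan((r[0][0]/1000,r[0][1]/1000,.2),-16)
E
```

```text
((482.344482421875, 328.79144287109375), (152.1458740234375, 150.35377502441406), 72.58008575439453) [ 74 183  79  77 622]
tool delta x,y,z [ 0.1762 -0.0159  0.2644] yaw 29.74
wy total 0.7983
tool delta x,y,z [-0.0664 -0.0159  0.3107] yaw -16
```

Call:
servo_tool --pt "0.024 -0.01 0.043 0 0 0" --pt "0.024 0 0.043 0 0 0" --pt "0.024 0 0.043 0 0 0" --pt "0.024 0 0.043 0 0 0" --pt "0.024 0 0.043 0 0 0"

```text
clock: 9.35
eef_pos: [0.4556, 0.2591, 0.1908]
tcp_rot: [-90.0, 0.1, 29.7]
wrist_force: [1.0, -0.0, -0.0]
gripper_width: 0.022
```

Call:
servo_tool --pt "0.024 0 0.043 0 0 0" --pt "0 0 0.005 0 0 0" --pt "0 0.02 0 0 0 0" --pt "0 0.02 0 0 0 0" --pt "0 0 0 0 0 0"

```text
clock: 9.85
eef_pos: [0.4514, 0.3091, 0.1483]
tcp_rot: [-90.1, 0.4, 29.8]
wrist_force: [-0.3, 0.1, -0.3]
gripper_width: 0.0221
```

Call:
servo_tool --pt "0 0 0 0 0 0" --pt "0 0 0 0 0 0"

```text
clock: 10.05
eef_pos: [0.4539, 0.3112, 0.1521]
tcp_rot: [-90.0, -0.1, 29.7]
wrist_force: [-0.5, 0.2, -0.4]
gripper_width: 0.0221
```

```bash
python3 - <<'E'
from h import *
s=st();im,D=grab_frame('wrist');c=cam('wrist',s);save('w6',im);print(tub(D,c,(.482,.329)));plan((.4823,.3288,.055),s=s)
E
```

```text
t 10.05 p [0.4539 0.3112 0.1521] rpy [-8.999e+01 -6.000e-02  2.972e+01] F [-0.5  0.2 -0.4] w 0.0221
(((481.71514892578125, 328.48773193359375), (149.90875244140625, 150.52981567382812), 72.66597747802734), array([ 151,  113,  213,  155, 2728], dtype=int32))
tool delta x,y,z [0.0333 0.0971 0.0012] yaw 29.72
```

View pics/w6.png

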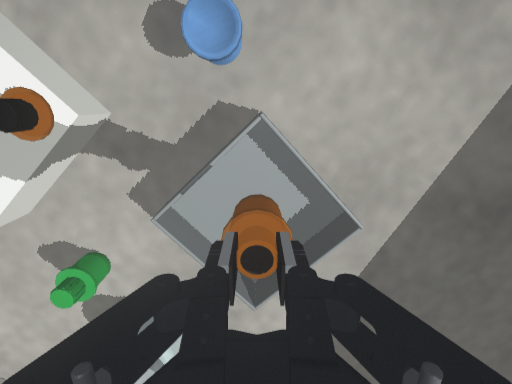

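Call:
servo_tool --pt "0 0.03 0 0 0 0" --pt "0 0.03 0 0 0 0" --pt "0 0.025 0 0 0 0" --pt "0 0.011 0 0 0 0" --pt "0 0 0 0 0 0"

```text
clock: 10.6
eef_pos: [0.4531, 0.3107, 0.0546]
tcp_rot: [-90.0, 0.1, 29.7]
wrist_force: [0.4, -0.1, -0.1]
gripper_width: 0.0218
```

Call:
servo_tool --pt "0 0 0 0 0 0" --pt "0 0 0 0 0 0" --pt "0 0 0 0 0 0"

```text
clock: 10.9
eef_pos: [0.4542, 0.3117, 0.0565]
tcp_rot: [-90.0, -0.1, 29.7]
wrist_force: [-0.5, 0.7, 0.1]
gripper_width: 0.0218
```

Call:
servo_tool --pt "0 0 0 0 0 0" --pt "0 0 0 0 0 0" --pt "0 0 0 0 0 0" --pt "0 -0.01 0 0 0 0" --pt "0 -0.03 0 0 0 0" --claw 120

```text
clock: 11.4
eef_pos: [0.4518, 0.3099, 0.0939]
tcp_rot: [-90.0, 0.3, 29.8]
wrist_force: [0.9, 0.4, -0.1]
gripper_width: 0.0452
```

Call:
servo_tool --pt "0 -0.04 0 0 0 0" --pt "0 -0.03 0 0 0 0" --pt "0 -0.02 0 0 0 0" --pt "0 0 0 0 0 0" --pt "0 0 0 0 0 0"

```text
clock: 11.9
eef_pos: [0.4535, 0.3111, 0.1857]
tcp_rot: [-90.0, -0.1, 29.7]
wrist_force: [0.1, 0.1, -0.4]
gripper_width: 0.0453
```

```bash
python3 - <<'E'
from h import *
s=st();im,D=grab_frame('wrist');save('w7',im);plan((.5835,.0803,.185),s=s)
E
```

```text
t 11.9 p [0.4535 0.3111 0.1857] rpy [-8.999e+01 -5.000e-02  2.974e+01] F [ 0.1  0.1 -0.4] w 0.0453
tool delta x,y,z [-0.0016  0.0007 -0.2649] yaw 29.74
```

View pics/w7.png

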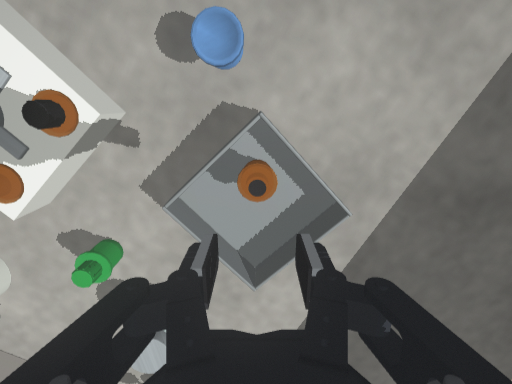

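Call:
servo_tool --pt "-0.002 0 -0.045 0 0 0" --pt "0 0 -0.045 0 0 0" --pt "0 0 -0.045 0 0 0" --pt "0 0 -0.045 0 0 0" --pt "0 0 -0.045 0 0 0"

```text
clock: 12.45
eef_pos: [0.5631, 0.113, 0.1838]
tcp_rot: [-90.0, 0.1, 29.8]
wrist_force: [-0.1, 0.5, 0.6]
gripper_width: 0.0452
```

Call:
servo_tool --pt "0 0.01 -0.04 0 0 0" --pt "0 0.03 0 0 0 0" --pt "0 0 0 0 0 0" --pt "0 0 0 0 0 0" --pt "0 0 0 0 0 0"

```text
clock: 12.95
eef_pos: [0.5832, 0.0816, 0.1458]
tcp_rot: [-90.0, -0.0, 29.9]
wrist_force: [0.2, 0.1, -1.1]
gripper_width: 0.0453
```

```bash
python3 - <<'E'
from h import *
s=st();im,D=grab_frame('wrist');c=cam('wrist',s);save('w8',im);plan((.5835,.0803,.063),s=s);print(proj(c,(.5835,.0803,.077)))
E
```

```text
t 12.95 p [0.5832 0.0816 0.1458] rpy [-8.997e+01 -3.000e-02  2.987e+01] F [ 0.2  0.1 -1.1] w 0.0453
tool delta x,y,z [-0.0003  0.0828 -0.0013] yaw 29.87
[253.9953413  205.07775615]
```

View pics/w8.png

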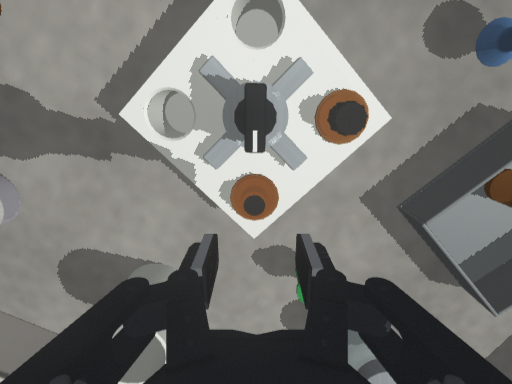

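Call:
servo_tool --pt "0 0.03 -0.001 0 0 0" --pt "0 0.03 0 0 0 0" --pt "0 0.022 0 0 0 0" --pt "0 0 0 0 0 0" --pt "0 0 0 0 0 0"

```text
clock: 13.5
eef_pos: [0.5842, 0.08, 0.0643]
tcp_rot: [-90.0, -0.1, 29.8]
wrist_force: [0.8, 0.5, 0.6]
gripper_width: 0.0449
```

Call:
servo_tool --pt "0 0 0 0 0 0" --pt "0 0 0 0 0 0" --pt "0 0 0 0 0 0" --pt "0 0 0 0 0 0" --pt "0 0 0 0 0 0" --claw 255

```text
clock: 14.0
eef_pos: [0.585, 0.0797, 0.0652]
tcp_rot: [-90.0, -0.2, 29.7]
wrist_force: [-1.4, 0.2, 6.9]
gripper_width: 0.0227
```

Call:
servo_tool --pt "0 -0.01 0 0 0 0" --pt "0 -0.02 0 0 0 0" --pt "0 -0.03 0 0 0 0" --pt "0 -0.04 0 0 0 0" --pt "0 -0.03 0 0 0 0"

```text
clock: 14.5
eef_pos: [0.5843, 0.0792, 0.1965]
tcp_rot: [-90.0, -0.1, 29.7]
wrist_force: [0.6, -0.7, -0.2]
gripper_width: 0.0216
```

```bash
python3 - <<'E'
from h import *
s=st();im,D=grab_frame('wrist');c=cam('wrist',s);save('w9',im);plan((.482+.024,.3287+.0135,.05),s=s)
E
```

```text
t 14.5 p [0.5843 0.0792 0.1965] rpy [-90.04  -0.14  29.74] F [ 0.6 -0.7 -0.2] w 0.0216
tool delta x,y,z [0.0625 0.1465 0.2672] yaw 29.74
```

View pics/w9.png

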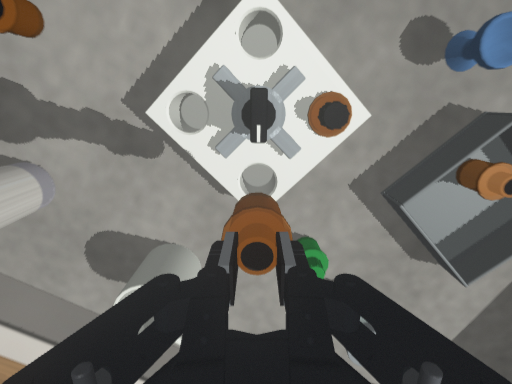

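Call:
servo_tool --pt "0.0105 0 0.0445 0 0 0" --pt "0.0105 0 0.0445 0 0 0" --pt "0.0105 0 0.0445 0 0 0" --pt "0.0105 0 0.0445 0 0 0" --pt "0.0105 0 0.0445 0 0 0"

```text
clock: 15.05
eef_pos: [0.5183, 0.2999, 0.1942]
tcp_rot: [-90.0, -0.1, 29.7]
wrist_force: [0.6, -0.2, -0.8]
gripper_width: 0.0219
```

Call:
servo_tool --pt "0.0105 0 0.0445 0 0 0" --pt "0 0.02 0 0 0 0" --pt "0 0.02 0 0 0 0" --pt "0 0 0 0 0 0" --pt "0 0 0 0 0 0"

```text
clock: 15.55
eef_pos: [0.5061, 0.3419, 0.1538]
tcp_rot: [-90.0, 0.0, 29.7]
wrist_force: [0.1, -0.7, -0.0]
gripper_width: 0.0217
```

```bash
python3 - <<'E'
from h import *
s=st();im,D=grab_frame('wrist');c=cam('wrist',s);save('w10',im);print(tub(D,c,(.482,.329)));plan((.482+.024,.3287+.0135,.057),s=s)
E
```

```text
t 15.55 p [0.5061 0.3419 0.1538] rpy [-9.001e+01  1.000e-02  2.971e+01] F [ 0.1 -0.7 -0. ] w 0.0217
(((481.4393005371094, 328.4841613769531), (150.00804138183594, 150.15768432617188), 72.62452697753906), array([ 143,   35,  227,  199, 4118], dtype=int32))
tool delta x,y,z [0.     0.0968 0.0003] yaw 29.71
```

View pics/w10.png

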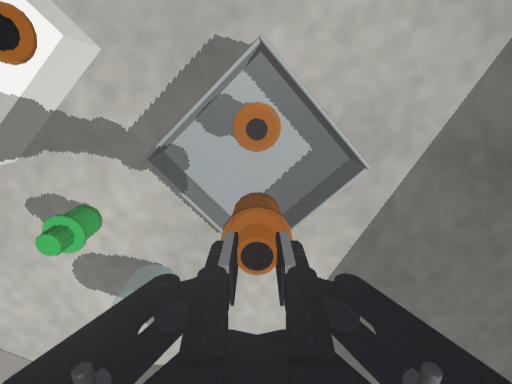

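Call:
servo_tool --pt "0 0.03 0 0 0 0" --pt "0 0.03 0 0 0 0" --pt "0 0.025 0 0 0 0" --pt "0 0.012 0 0 0 0" --pt "0 0 0 0 0 0"

```text
clock: 16.1
eef_pos: [0.5062, 0.3421, 0.0562]
tcp_rot: [-90.0, 0.0, 29.7]
wrist_force: [-0.8, -0.5, -0.6]
gripper_width: 0.0219
```

Call:
servo_tool --pt "0 0 0 0 0 0" --pt "0 0 0 0 0 0" --pt "0 0 0 0 0 0"

```text
clock: 16.4
eef_pos: [0.5066, 0.3428, 0.0575]
tcp_rot: [-90.0, -0.1, 29.7]
wrist_force: [-0.2, 0.3, -1.0]
gripper_width: 0.0218
```

Call:
servo_tool --pt "0 0 0 0 0 0" --pt "0 0 0 0 0 0" --pt "0 0 0 0 0 0" --pt "0 -0.01 0 0 0 0" --pt "0 -0.03 0 0 0 0" --claw 120

```text
clock: 16.9
eef_pos: [0.5042, 0.341, 0.0946]
tcp_rot: [-90.0, 0.3, 29.8]
wrist_force: [0.2, 0.0, 0.2]
gripper_width: 0.0451
```

Call:
servo_tool --pt "0 -0.04 0 0 0 0" --pt "0 -0.04 0 0 0 0" --pt "0 -0.04 0 0 0 0" --pt "0 0 0 0 0 0" --pt "0 0 0 0 0 0"

```text
clock: 17.4
eef_pos: [0.5064, 0.3426, 0.218]
tcp_rot: [-90.0, -0.2, 29.7]
wrist_force: [0.8, -1.1, -0.7]
gripper_width: 0.0454
```

```bash
cat >> h.py <<'E'
def vials(im,D,c,z=.044):
    P=cloud(c,D);hs=cv2.cvtColor(np.ascontiguousarray(im),cv2.COLOR_RGB2HSV)
    o=((hs[...,0]<16)&(hs[...,1]>120)&(hs[...,2]>40)).astype(np.uint8)
    k,l,s_,ce=cv2.connectedComponentsWithStats(o)
    for i in range(1,k):
        if s_[i,4]>40:
            q=P[(l==i)];f=q[abs(q[:,2]-z)<.004]
            # cap: top-most dark pts near
            if len(f)>20:
                (x,y),r=cv2.minEnclosingCircle((f[:,:2]*1000).astype(np.float32))
                m=(np.hypot(P[...,0]-x/1000,P[...,1]-y/1000)<.03)&(abs(P[...,2]-z-.022)<.004)
                t=P[m][:,:2];print('flange',round(x,1),round(y,1),'r',round(r,1),'cap',m.sum(),cv2.minEnclosingCircle((t*1000).astype(np.float32)) if m.sum()>5 else None)
E
python3 - <<'E'
from h import *
s=st();im,D=grab_frame('wrist');save('w11',im);im,D=grab_frame('top');save('t11',im);vials(im,D,cam('top'))
E
```

```text
t 17.4 p [0.5064 0.3426 0.218 ] rpy [-89.97  -0.16  29.74] F [ 0.8 -1.1 -0.7] w 0.0454
flange 824.6 428.2 r 29.4 cap 21 ((822.1593017578125, 421.959228515625), 27.30171012878418)
flange 825.2 -527.6 r 30.0 cap 29 ((821.3463134765625, -522.573974609375), 28.82175064086914)
flange 563.5 -216.1 r 21.8 cap 74 ((563.4453125, -215.1300811767578), 12.640936851501465)
flange 506.0 343.0 r 21.2 cap 75 ((507.00408935546875, 343.3725280761719), 12.322064399719238)
flange 487.8 -310.7 r 22.1 cap 74 ((487.99603271484375, -310.3929443359375), 12.520238876342773)
flange 455.0 312.9 r 21.1 cap 79 ((455.13720703125, 312.1016845703125), 12.343673706054688)
```

View pics/w11.png

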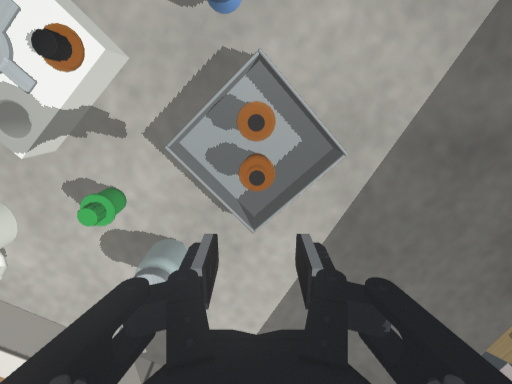

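View pics/t11.png

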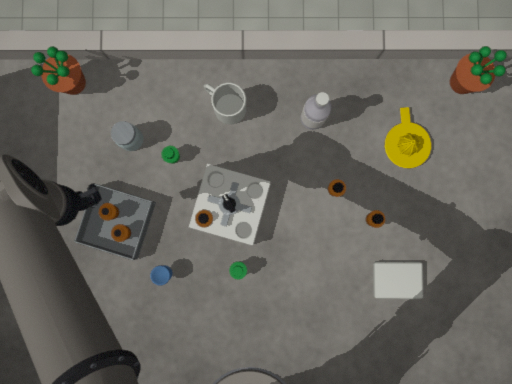

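Call:
servo_tool --pt "-0.019 0 -0.0425 0 0 0" --pt "-0.019 0 -0.0425 0 0 0" --pt "-0.019 0 -0.0425 0 0 0" --pt "-0.019 0 -0.0425 0 0 0" --pt "-0.019 0 -0.0425 0 0 0"

```text
clock: 18.0
eef_pos: [0.5278, 0.1085, 0.2147]
tcp_rot: [-90.0, 0.2, 29.8]
wrist_force: [1.2, -0.5, 0.6]
gripper_width: 0.0451
```

Call:
servo_tool --pt "-0.019 0 -0.0425 0 0 0" --pt "-0.019 0 -0.0425 0 0 0" --pt "-0.019 0 -0.0425 0 0 0" --pt "-0.019 0 -0.0425 0 0 0" --pt "-0.019 0 -0.0425 0 0 0"

```text
clock: 18.5
eef_pos: [0.5508, -0.1227, 0.2147]
tcp_rot: [-89.9, 0.1, 29.8]
wrist_force: [0.3, -0.4, 0.6]
gripper_width: 0.0452
```

Call:
servo_tool --pt "-0.019 0.02 -0.0425 0 0 0" --pt "-0.019 0.03 -0.0425 0 0 0" --pt "0 0 0 0 0 0" --pt "0 0 0 0 0 0" --pt "0 0 0 0 0 0"

```text
clock: 19.0
eef_pos: [0.5606, -0.2069, 0.1689]
tcp_rot: [-89.9, 0.0, 29.8]
wrist_force: [-0.1, 0.2, 0.3]
gripper_width: 0.0451
```

```bash
python3 - <<'E'
from h import *
s=st();print(np.round(s['joints'],1));im,D=grab_frame('wrist');c=cam('wrist',s);save('w12',im);vials(im,D,c);plan((.5635,-.2153,.05),s=s)
E
```

```text
t 19.0 p [ 0.5606 -0.2069  0.1689] rpy [-8.991e+01  2.000e-02  2.984e+01] F [-0.1  0.2  0.3] w 0.0451
[  7.   24.    9.4 104.   -4.9  52.5 138.5]
flange 485.8 -311.3 r 21.7 cap 755 ((485.7661437988281, -311.3978576660156), 12.92780876159668)
flange 561.3 -217.3 r 21.4 cap 491 ((561.90771484375, -217.0667724609375), 12.819186210632324)
tool delta x,y,z [-0.0016  0.1189 -0.0087] yaw 29.84
```

View pics/w12.png

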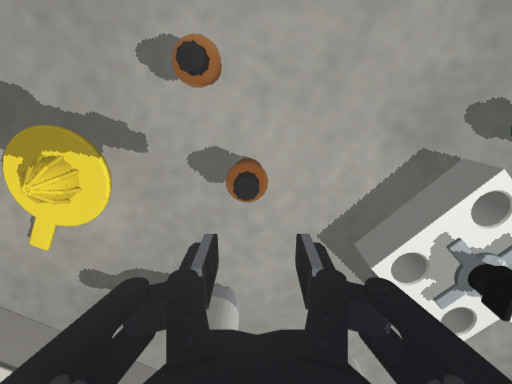

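```bash
python3 - <<'E'
from h import *
c=cam('top');print(ray(c,322,99,.19),ray(c,315,112,.12))
im,D=grab_frame('scene');c=cam('scene');P=cloud(c,D)
m=(np.hypot(P[...,0]-.69,P[...,1]+.16)<.09)&(P[...,2]>.03)
q=P[m];print(len(q),q.min(0),q.max(0),q.mean(0));q=q[(q[:,2]>.06)&(q[:,2]<.11)];print(cv2.minEnclosingCircle((q[:,:2]*1000).astype(np.float32)))
im,D=grab_frame('top');c=cam('top');P=cloud(c,D);save('t12',im)
print(P[95:100,320:325,:].reshape(-1,3)[::6])
E
```

```text
[ 0.74425399 -0.16184351  0.19      ] [ 0.73264083 -0.15509738  0.12      ]
1804 [ 0.6002058  -0.20142138  0.03011417] [ 0.77990554 -0.12952577  0.51937912] [ 0.72909517 -0.155977    0.18965687]
((749.9281616210938, -160.4132080078125), 31.71082305908203)
[[ 0.75376783 -0.15790263  0.1876668 ]
 [ 0.75196995 -0.16027485  0.18613754]
 [ 0.7493916  -0.16225715  0.18742105]
 [ 0.74659159 -0.16411485  0.18953736]
 [ 0.74399932 -0.16606918  0.19092252]]
```

Call:
servo_tool --pt "-0.004 0.02 -0.0095 0 0 0" --pt "0 0.03 0 0 0 0" --pt "0 0 0 0 0 0" --pt "0 0 0 0 0 0" --pt "0 0 0 0 0 0"

```text
clock: 19.65
eef_pos: [0.5629, -0.2184, 0.121]
tcp_rot: [-90.1, -0.1, 29.8]
wrist_force: [0.3, -0.7, 1.2]
gripper_width: 0.0451
```

```bash
python3 - <<'E'
from h import *
s=st();im,D=grab_frame('wrist');c=cam('wrist',s);save('w13',im);vials(im,D,c);plan((.562,-.217,.049),s=s)
E
```

```text
t 19.65 p [ 0.5629 -0.2184  0.121 ] rpy [-90.08  -0.1   29.8 ] F [ 0.3 -0.7  1.2] w 0.0451
flange 485.7 -311.3 r 21.8 cap 1185 ((485.9235534667969, -311.4491271972656), 12.806804656982422)
flange 561.4 -217.0 r 21.5 cap 708 ((561.875, -217.0323486328125), 12.82162094116211)
tool delta x,y,z [-0.0001  0.072   0.0017] yaw 29.8
```

Call:
servo_tool --pt "0 0.03 0.0015 0 0 0" --pt "0 0.03 0 0 0 0" --pt "0 0.0115 0 0 0 0" --pt "0 0 0 0 0 0" --pt "0 0 0 0 0 0"

```text
clock: 20.2
eef_pos: [0.5619, -0.2178, 0.0492]
tcp_rot: [-90.1, -0.1, 29.7]
wrist_force: [-0.1, 0.1, -0.1]
gripper_width: 0.0452
```

Call:
servo_tool --pt "0 0 0 0 0 0" --pt "0 0 0 0 0 0" --pt "0 0 0 0 0 0" --pt "0 0 0 0 0 0" --pt "0 0 0 0 0 0" --claw 255 --force 60

```text
clock: 20.7
eef_pos: [0.5623, -0.2179, 0.0498]
tcp_rot: [-90.1, -0.1, 29.7]
wrist_force: [0.3, -0.6, 5.9]
gripper_width: 0.0218
```

Call:
servo_tool --pt "0 0 0 0 0 0" --pt "0 -0.02 0 0 0 0" --pt "0 -0.04 0 0 0 0" --pt "0 -0.04 0 0 0 0" --pt "0 -0.04 0 0 0 0"

```text
clock: 21.2
eef_pos: [0.5609, -0.2175, 0.1902]
tcp_rot: [-90.0, -0.0, 29.7]
wrist_force: [0.7, -0.3, -0.9]
gripper_width: 0.0219
```

```bash
python3 - <<'E'
from h import *
s=st();im,D=grab_frame('wrist');c=cam('wrist',s);save('w14',im);plan((.4599,.0117,.15),s=s);plan((.5560,-.0158,.15),s=s)
im,D=grab_frame('scene');save('s14',im)
E
```

```text
t 21.2 p [ 0.5609 -0.2175  0.1902] rpy [-9.003e+01 -3.000e-02  2.974e+01] F [ 0.7 -0.3 -0.9] w 0.0219
tool delta x,y,z [0.026  0.0402 0.2491] yaw 29.74
tool delta x,y,z [0.0958 0.0402 0.1776] yaw 29.74
```

View pics/w14.png

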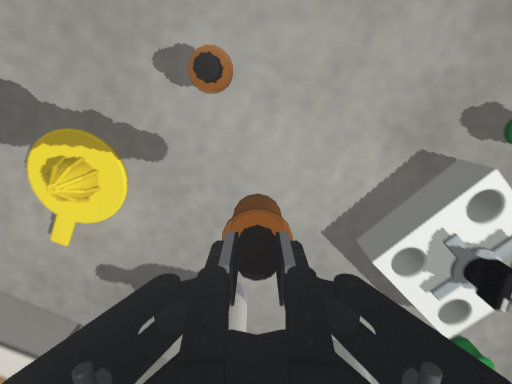

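View pics/s14.png

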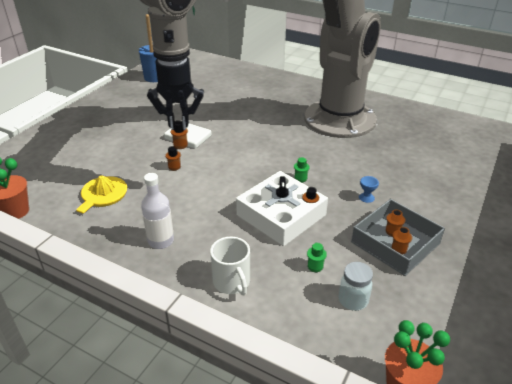

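Call:
servo_tool --pt "0.0043 0 0.0415 0 0 0" --pt "0.0043 0 0.0415 0 0 0" --pt "0.0043 0 0.0415 0 0 0" --pt "0.0043 0 0.0415 0 0 0" --pt "0.0043 0 0.0415 0 0 0"

```text
clock: 21.8
eef_pos: [0.4758, -0.0253, 0.1881]
tcp_rot: [-90.0, -0.0, 29.7]
wrist_force: [0.6, 0.8, -0.9]
gripper_width: 0.0218
```

Call:
servo_tool --pt "0.0043 0 0.0415 0 0 0" --pt "0 0.03 0 0 0 0" --pt "0 0.025 0 0 0 0" --pt "0 0 0 0 0 0" --pt "0 0 0 0 0 0"

```text
clock: 22.3
eef_pos: [0.4598, 0.0113, 0.1332]
tcp_rot: [-90.0, 0.0, 29.7]
wrist_force: [0.5, 0.8, 0.8]
gripper_width: 0.0217
```

Call:
servo_tool --pt "0 0 0 0 0 0" --pt "0 0 0 0 0 0" --pt "0 0 0 0 0 0"

```text
clock: 22.6
eef_pos: [0.4605, 0.0115, 0.1337]
tcp_rot: [-90.0, -0.1, 29.7]
wrist_force: [0.7, 0.1, -1.2]
gripper_width: 0.0216
```

```bash
python3 - <<'E'
from h import *
s=st();im,D=grab_frame('wrist');c=cam('wrist',s);save('w15',im);print(caddy(im,D,c,(.5217,.046)));vials(im,D,c,s['eef_pos'][2]-.005);plan((.4599,.0117,.064),s=s)
E
```

```text
t 22.6 p [0.4605 0.0115 0.1337] rpy [-9.003e+01 -9.000e-02  2.972e+01] F [ 0.7  0.1 -1.2] w 0.0216
((520.9168701171875, 45.382965087890625), (160.95375061035156, 160.9566650390625), 73.97765350341797)
flange 457.5 11.0 r 20.8 cap 1833 ((453.7978515625, 8.379521369934082), 24.36745262145996)
tool delta x,y,z [-0.0004  0.0697  0.0005] yaw 29.72
```

View pics/w15.png

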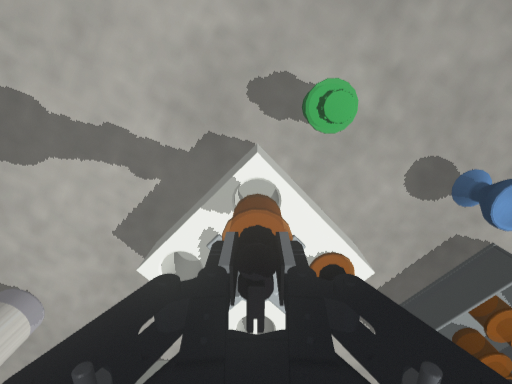

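Call:
servo_tool --pt "0 0.015 0 0 0 0" --pt "0 0.015 0 0 0 0" --pt "0 0.01 0 0 0 0" --pt "0 0 0 0 0 0" --pt "0 0 0 0 0 0"

```text
clock: 23.15
eef_pos: [0.4601, 0.0115, 0.0931]
tcp_rot: [-90.0, 0.0, 29.7]
wrist_force: [0.6, -0.5, -1.0]
gripper_width: 0.0214
```

Call:
servo_tool --pt "0 0.01 0 0 0 0" --pt "0 0.01 0 0 0 0" --pt "0 0.01 0 0 0 0" --pt "0 0 0 0 0 0" --pt "0 0 0 0 0 0"

```text
clock: 23.65
eef_pos: [0.4602, 0.0116, 0.0628]
tcp_rot: [-90.0, -0.0, 29.7]
wrist_force: [-1.0, -0.1, 5.9]
gripper_width: 0.0218
```

```bash
python3 - <<'E'
from h import *
st()
E
```

```text
t 23.65 p [0.4602 0.0116 0.0628] rpy [-9.001e+01 -2.000e-02  2.974e+01] F [-1.  -0.1  5.9] w 0.0218
```

Call:
servo_tool --pt "0 0 0 0 0 0" --pt "0 0 0 0 0 0" --pt "0 0 0 0 0 0" --pt "0 -0.01 0 0 0 0" --pt "0 -0.03 0 0 0 0" --claw 120

```text
clock: 24.15
eef_pos: [0.458, 0.0113, 0.1019]
tcp_rot: [-89.9, 0.3, 29.8]
wrist_force: [0.4, 0.8, 1.1]
gripper_width: 0.0453
```

Call:
servo_tool --pt "0 -0.04 0 0 0 0" --pt "0 -0.05 0 0 0 0" --pt "0 0 0 0 0 0" --pt "0 0 0 0 0 0" --pt "0 0 0 0 0 0"

```text
clock: 24.65
eef_pos: [0.4591, 0.0115, 0.1925]
tcp_rot: [-90.0, 0.1, 29.8]
wrist_force: [0.2, 0.1, 0.1]
gripper_width: 0.0457
```

```bash
python3 - <<'E'
from h import *
s=st();im,D=grab_frame('wrist');c=cam('wrist',s);save('w16',im);print(caddy(im,D,c,(.5217,.046)),bar(im,D,c));vials(im,D,c,.059)
P=cloud(c,D)
for b in [(.4599,.0117),(.4874,.1078)]:
  m=(np.hypot(P[...,0]-b[0],P[...,1]-b[1])<.009);print(np.nanmedian(P[m][:,2]))
im,D=grab_frame('top');save('t16',im);vials(im,D,cam('top'));plan((.4858,-.3113,.14),s=s)
E
```

```text
t 24.65 p [0.4591 0.0115 0.1925] rpy [-8.997e+01  6.000e-02  2.975e+01] F [0.2 0.1 0.1] w 0.0457
((521.1742553710938, 45.5404052734375), (160.78366088867188, 160.7899932861328), 73.98605346679688) (((521.4614868164062, 46.11252212524414), (44.89313888549805, 13.664642333984375), 29.5742244720459), np.float64(0.10564434047891307))
flange 459.5 12.2 r 21.2 cap 455 ((460.4062194824219, 12.503606796264648), 12.8077974319458)
flange 483.0 108.0 r 20.5 cap 64 ((481.2067565917969, 111.0536117553711), 9.074960708618164)
flange 453.1 310.0 r 11.5 cap 0 None
flange 500.0 338.3 r 9.7 cap 0 None
0.08043178099310172
0.08036474551107242
flange 822.6 -527.5 r 28.1 cap 23 ((819.3710327148438, -522.741455078125), 28.575382232666016)
flange 506.9 342.7 r 21.7 cap 72 ((506.6782531738281, 343.6583251953125), 12.317741394042969)
flange 487.5 -309.9 r 21.7 cap 71 ((487.8570861816406, -310.1580505371094), 12.766939163208008)
flange 455.0 312.5 r 20.8 cap 77 ((455.27825927734375, 312.31500244140625), 12.302153587341309)
tool delta x,y,z [-0.137   0.0525 -0.2935] yaw 29.75
```

View pics/w16.png

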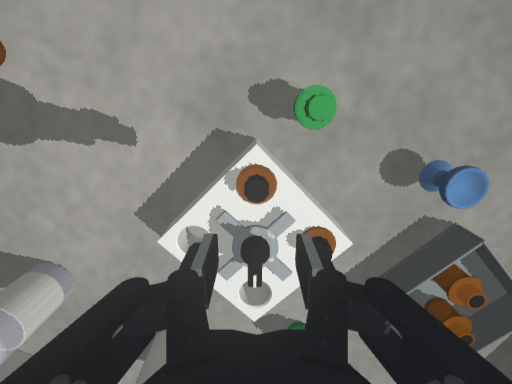

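Call:
servo_tool --pt "-0.0195 0 -0.042 0 0 0" --pt "-0.0195 0 -0.042 0 0 0" --pt "-0.0195 0 -0.042 0 0 0" --pt "-0.0195 0 -0.042 0 0 0" --pt "-0.0195 0 -0.042 0 0 0"

```text
clock: 25.25
eef_pos: [0.4787, -0.2207, 0.1918]
tcp_rot: [-89.9, 0.1, 29.8]
wrist_force: [2.1, 0.8, 0.2]
gripper_width: 0.0452
```

Call:
servo_tool --pt "-0.0195 0.03 -0.042 0 0 0" --pt "-0.02 0.04 -0.0415 0 0 0" --pt "0 0 0 0 0 0" --pt "0 0 0 0 0 0" --pt "0 0 0 0 0 0"

```text
clock: 25.75
eef_pos: [0.4859, -0.2974, 0.1328]
tcp_rot: [-89.9, -0.0, 29.8]
wrist_force: [0.2, -0.4, 0.2]
gripper_width: 0.045
```

```bash
python3 - <<'E'
from h import *
s=st();print(np.round(s['joints'],1));im,D=grab_frame('wrist');c=cam('wrist',s);save('w17',im);vials(im,D,c);plan((.486,-.3114,.049),s=s)
E
```

```text
t 25.75 p [ 0.4859 -0.2974  0.1328] rpy [-8.994e+01 -1.000e-02  2.983e+01] F [ 0.2 -0.4  0.2] w 0.045
[ 14.6  24.4  13.5 109.7  -7.7  46.8 152. ]
flange 485.2 -311.9 r 21.4 cap 651 ((485.6159362792969, -311.4234924316406), 12.828675270080566)
tool delta x,y,z [-0.0069  0.0838 -0.0122] yaw 29.83
```

View pics/w17.png

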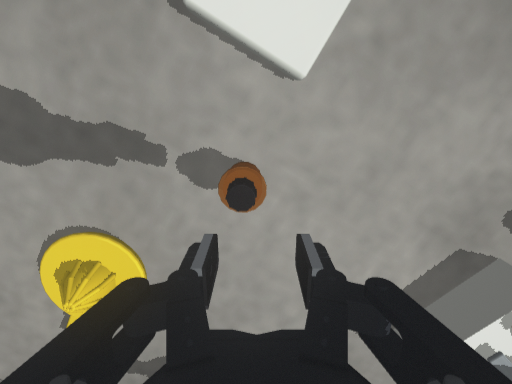

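Call:
servo_tool --pt "0 0 0 0 0 0" --pt "0 0 0 0 0 0" --pt "0 0 0 0 0 0"

```text
clock: 26.1
eef_pos: [0.486, -0.2981, 0.1336]
tcp_rot: [-90.0, -0.0, 29.8]
wrist_force: [0.2, 0.7, 0.1]
gripper_width: 0.0455
```

```bash
python3 - <<'E'
from h import *
s=st();im,D=grab_frame('wrist');c=cam('wrist',s);vials(im,D,c);plan((.4857,-.3114,.049),s=s)
E
```

```text
t 26.1 p [ 0.486  -0.2981  0.1336] rpy [-9.003e+01 -5.000e-02  2.980e+01] F [0.2 0.7 0.1] w 0.0455
flange 485.3 -311.7 r 21.6 cap 658 ((485.7885437011719, -311.833984375), 12.988326072692871)
tool delta x,y,z [-0.0069  0.0846 -0.0114] yaw 29.8
```

Call:
servo_tool --pt "-0.007 0.025 -0.0115 0 0 0" --pt "0 0.02 0 0 0 0" --pt "0 0.025 0 0 0 0" --pt "0 0.0145 0 0 0 0" --pt "0 0 0 0 0 0"

```text
clock: 26.65
eef_pos: [0.484, -0.3112, 0.0467]
tcp_rot: [-89.8, 0.1, 29.8]
wrist_force: [-0.8, -0.6, -0.1]
gripper_width: 0.0449
```

Call:
servo_tool --pt "0 0 0 0 0 0" --pt "0 0 0 0 0 0"

```text
clock: 26.85
eef_pos: [0.4861, -0.3125, 0.0496]
tcp_rot: [-90.1, -0.1, 29.7]
wrist_force: [0.5, -0.7, -0.8]
gripper_width: 0.0454
```

```bash
python3 - <<'E'
from h import *
s=st();im,D=grab_frame('wrist');save('w18',im);plan((.4857,-.3116,.049),s=s)
E
```

```text
t 26.85 p [ 0.4861 -0.3125  0.0496] rpy [-9.009e+01 -6.000e-02  2.975e+01] F [ 0.5 -0.7 -0.8] w 0.0454
tool delta x,y,z [0.0001 0.0006 0.001 ] yaw 29.75
```

View pics/w18.png

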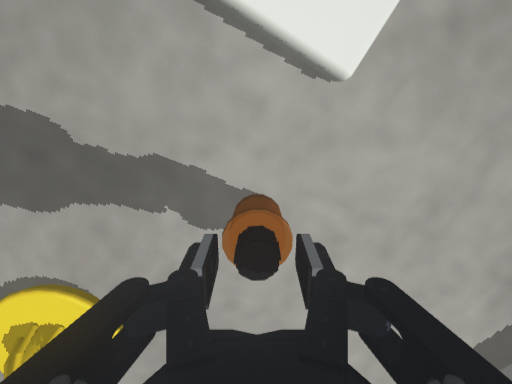

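Vial's cap is centred between the pads (257,250). Grip and lift.

Call:
servo_tool --pt "0 0 0 0 0 0" --pt "0 0 0 0 0 0" --pt "0 0 0 0 0 0" --pt "0 0 0 0 0 0" --pt "0 0 0 0 0 0" --claw 255 --force 60

```text
clock: 27.4
eef_pos: [0.4859, -0.3125, 0.0495]
tcp_rot: [-90.1, -0.1, 29.7]
wrist_force: [-1.1, 0.4, 6.1]
gripper_width: 0.0217
```

Call:
servo_tool --pt "0 0 0 0 0 0" --pt "0 -0.02 0 0 0 0" --pt "0 -0.04 0 0 0 0" --pt "0 -0.04 0 0 0 0" --pt "0 -0.04 0 0 0 0"

```text
clock: 27.9
eef_pos: [0.4848, -0.3119, 0.1898]
tcp_rot: [-90.0, 0.0, 29.7]
wrist_force: [0.7, -0.5, -0.9]
gripper_width: 0.0216
```

Call:
servo_tool --pt "0 0 0 0 0 0" --pt "0 0 0 0 0 0"

```text
clock: 28.1
eef_pos: [0.4856, -0.3122, 0.1893]
tcp_rot: [-90.1, -0.1, 29.8]
wrist_force: [-0.2, 0.2, -1.1]
gripper_width: 0.0215
```

```bash
python3 - <<'E'
from h import *
s=st();plan((.5560,-.0158,.15),s=s)
im,D=grab_frame('wrist');save('w19',im)
E
```

```text
t 28.1 p [ 0.4856 -0.3122  0.1893] rpy [-9.009e+01 -8.000e-02  2.975e+01] F [-0.2  0.2 -1.1] w 0.0215
tool delta x,y,z [0.2082 0.0393 0.2224] yaw 29.75
```

View pics/w19.png

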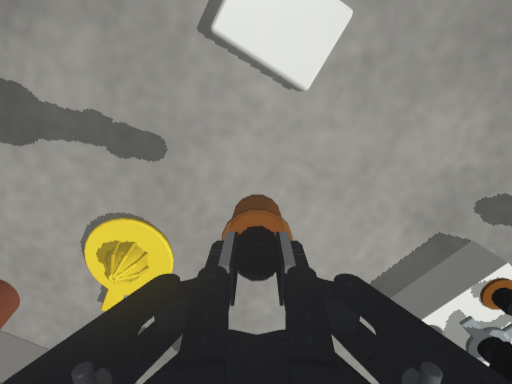

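Call:
servo_tool --pt "0.03 0 0.032 0 0 0" --pt "0.03 0 0.032 0 0 0" --pt "0.03 0 0.032 0 0 0" --pt "0.03 0 0.032 0 0 0" --pt "0.03 0 0.032 0 0 0"

```text
clock: 28.65
eef_pos: [0.535, -0.0969, 0.1867]
tcp_rot: [-89.9, 0.2, 29.7]
wrist_force: [1.0, -0.3, -1.6]
gripper_width: 0.0217
```

Call:
servo_tool --pt "0.03 0 0.032 0 0 0" --pt "0.028 0 0.03 0 0 0" --pt "0 0.03 0 0 0 0" --pt "0 0.02 0 0 0 0" --pt "0 0 0 0 0 0"

```text
clock: 29.15
eef_pos: [0.5522, -0.0158, 0.1342]
tcp_rot: [-89.8, 0.5, 29.8]
wrist_force: [-0.8, -0.7, -1.4]
gripper_width: 0.0213
```

Call:
servo_tool --pt "0 0 0 0 0 0" --pt "0 0 0 0 0 0" --pt "0 0 0 0 0 0"

```text
clock: 29.45
eef_pos: [0.5563, -0.0165, 0.1394]
tcp_rot: [-90.0, -0.1, 29.7]
wrist_force: [0.2, 0.7, -0.5]
gripper_width: 0.0218
```

```bash
python3 - <<'E'
from h import *
s=st();im,D=grab_frame('wrist');c=cam('wrist',s);save('w20',im);print(caddy(im,D,c,(.5217,.046)));plan((.5560,-.0158,.064),s=s)
E
```

```text
t 29.45 p [ 0.5563 -0.0165  0.1394] rpy [-9.004e+01 -9.000e-02  2.971e+01] F [ 0.2  0.7 -0.5] w 0.0218
((521.8649291992188, 45.225685119628906), (160.9991912841797, 159.63729858398438), 73.98439025878906)
tool delta x,y,z [0.     0.0754 0.0007] yaw 29.71
```

View pics/w20.png

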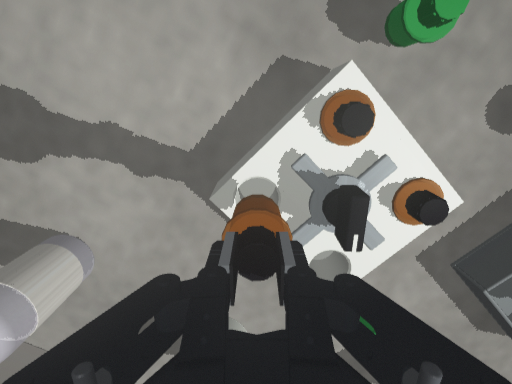

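Call:
servo_tool --pt "0 0.015 0.0005 0 0 0" --pt "0 0.015 0 0 0 0" --pt "0 0.015 0 0 0 0" --pt "0 0 0 0 0 0" --pt "0 0 0 0 0 0"

```text
clock: 30.0
eef_pos: [0.5557, -0.0158, 0.0941]
tcp_rot: [-90.0, -0.0, 29.7]
wrist_force: [-0.1, -0.4, -1.0]
gripper_width: 0.0216
```

Call:
servo_tool --pt "0 0.01 0 0 0 0" --pt "0 0.01 0 0 0 0" --pt "0 0.011 0 0 0 0" --pt "0 0 0 0 0 0" --pt "0 0 0 0 0 0"

```text
clock: 30.5
eef_pos: [0.5556, -0.0159, 0.0618]
tcp_rot: [-90.0, 0.0, 29.7]
wrist_force: [1.7, -0.2, -0.7]
gripper_width: 0.0216
```

```bash
python3 - <<'E'
from h import *
st()
E
```

```text
t 30.5 p [ 0.5556 -0.0159  0.0618] rpy [-90.01   0.    29.74] F [ 1.7 -0.2 -0.7] w 0.0216
```

Call:
servo_tool --pt "0 0 0 0 0 0" --pt "0 0 0 0 0 0" --pt "0 0 0 0 0 0" --pt "0 -0.01 0 0 0 0" --pt "0 -0.03 0 0 0 0" --claw 120

```text
clock: 31.0
eef_pos: [0.5533, -0.0157, 0.1012]
tcp_rot: [-89.9, 0.3, 29.8]
wrist_force: [-0.3, 0.4, 0.6]
gripper_width: 0.045
```

Call:
servo_tool --pt "0 -0.04 0 0 0 0" --pt "-0.02 -0.05 0 0 0 0" --pt "-0.02 0 0 0 0 0" --pt "0 0 0 0 0 0" --pt "0 0 0 0 0 0"

```text
clock: 31.5
eef_pos: [0.5219, -0.0347, 0.1893]
tcp_rot: [-90.0, -0.0, 29.7]
wrist_force: [-1.2, 0.3, -0.4]
gripper_width: 0.045
```

```bash
python3 - <<'E'
from h import *
s=st();im,D=grab_frame('wrist');c=cam('wrist',s);save('w21',im);print(caddy(im,D,c,(.5217,.046)),bar(im,D,c));vials(im,D,c,.059)
P=cloud(c,D)
for b in [(.4599,.0117),(.4874,.1078),(.556,-.0158)]:
  m=(np.hypot(P[...,0]-b[0],P[...,1]-b[1])<.009);print(np.nanmedian(P[m][:,2]))
plan((.5215,.046,.15),s=s)
E
```

```text
t 31.5 p [ 0.5219 -0.0347  0.1893] rpy [-9.000e+01 -4.000e-02  2.973e+01] F [-1.2  0.3 -0.4] w 0.045
((521.741455078125, 44.68605041503906), (162.0454864501953, 159.6107940673828), 73.99150085449219) (((521.54638671875, 45.503623962402344), (43.34245681762695, 14.170793533325195), 29.890539169311523), np.float64(0.10503640392465437))
flange 459.9 12.1 r 21.2 cap 522 ((460.3428649902344, 12.391560554504395), 12.794536590576172)
flange 554.3 -15.7 r 21.2 cap 417 ((554.80029296875, -15.272915840148926), 13.028704643249512)
flange 487.4 107.0 r 21.2 cap 433 ((487.78558349609375, 107.78073120117188), 12.828316688537598)
0.0805106724112366
0.08048111501539301
0.08049356521910522
tool delta x,y,z [0.0397 0.0393 0.0703] yaw 29.73
```

View pics/w21.png

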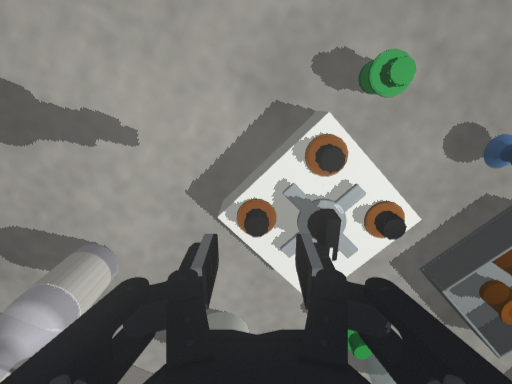

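Call:
servo_tool --pt "0.02 0 0.035 0 0 0" --pt "0.02 0 0.035 0 0 0" --pt "0 0.03 0 0 0 0" --pt "0 0 0 0 0 0" --pt "0 0 0 0 0 0"

```text
clock: 32.05
eef_pos: [0.5215, 0.0453, 0.1581]
tcp_rot: [-90.0, 0.2, 29.7]
wrist_force: [-0.1, 0.1, -0.1]
gripper_width: 0.0452
```

Call:
servo_tool --pt "0 0 0 0 0 0" --pt "0 0 0 0 0 0"

```text
clock: 32.25
eef_pos: [0.5227, 0.0449, 0.1597]
tcp_rot: [-90.0, -0.1, 29.6]
wrist_force: [-0.2, -0.0, 0.1]
gripper_width: 0.0452
```

```bash
python3 - <<'E'
from h import *
s=st();im,D=grab_frame('wrist');c=cam('wrist',s);print(bar(im,D,c));plan((.5216,.046,.082),s=s)
E
```

```text
t 32.25 p [0.5227 0.0449 0.1597] rpy [-9.004e+01 -7.000e-02  2.965e+01] F [-0.2 -0.   0.1] w 0.0452
(((521.7113037109375, 46.14280700683594), (44.03044509887695, 13.462655067443848), 29.32708168029785), np.float64(0.105952918160609))
tool delta x,y,z [-0.0004  0.0777  0.0015] yaw 29.65
```

Call:
servo_tool --pt "0 0.03 0.0015 0 0 0" --pt "0 0.03 0 0 0.01 0" --pt "0 0.0175 0 0 0 0" --pt "0 0 0 0 0 0" --pt "0 0 0 0 0 0"

```text
clock: 32.8
eef_pos: [0.5217, 0.0468, 0.082]
tcp_rot: [-90.0, -0.0, 29.1]
wrist_force: [0.3, 0.6, 0.4]
gripper_width: 0.0451
```

Call:
servo_tool --pt "0 0 0 0 0 0" --pt "0 0 0 0 0 0" --pt "0 0 0 0 0 0" --pt "0 0 0 0 0 0" --pt "0 0 0 0 0 0" --claw 255 --force 60

```text
clock: 33.3
eef_pos: [0.5229, 0.0459, 0.0829]
tcp_rot: [-90.1, -0.2, 29.1]
wrist_force: [0.7, -5.2, 6.0]
gripper_width: 0.0129
```

Call:
servo_tool --pt "0 0 0 0 0.1 0" --pt "0 0 0 0 0.1 0" --pt "0 0 0 0 0.1 0" --pt "0 0 0 0 0.1 0" --pt "0 0 0 0 0.1 0"

```text
clock: 33.8
eef_pos: [0.523, 0.0459, 0.083]
tcp_rot: [-90.0, -0.2, 0.2]
wrist_force: [1.4, -4.8, 6.6]
gripper_width: 0.0131
```

Call:
servo_tool --pt "0 0 0 0 0.1 0" --pt "0 0 0 0 0.1 0" --pt "0 0 0 0 0.1 0" --pt "0 0 0 0 0 0" --pt "0 0 0 0 0 0"

```text
clock: 34.3
eef_pos: [0.523, 0.0459, 0.0829]
tcp_rot: [-90.0, -0.2, -16.6]
wrist_force: [1.3, -4.1, 6.3]
gripper_width: 0.0131
```

```bash
python3 - <<'E'
from h import *
s=st();print(s['moment'])
E
```

```text
t 34.3 p [0.523  0.0459 0.0829] rpy [-89.99  -0.23 -16.64] F [ 1.3 -4.1  6.3] w 0.0131
[-1.07747785 -0.20153917  0.42708573]
```

Reached the locked stop (−16.6°). Release, back off and check.

Call:
servo_tool --pt "0 0 0 0 0 0" --pt "0 0 0 0 0 0" --pt "0 0 0 0 0 0" --pt "0 -0.02 0 0 0 0" --pt "0 -0.04 0 0 0 0" --claw 120

```text
clock: 34.8
eef_pos: [0.5187, 0.0472, 0.1396]
tcp_rot: [-90.2, 0.3, -16.6]
wrist_force: [1.0, 0.1, 1.5]
gripper_width: 0.0454
```

Call:
servo_tool --pt "-0.02 -0.05 0 0 0 0" --pt "-0.02 -0.05 0 0 0 0" --pt "0 0 0 0 0 0" --pt "0 0 0 0 0 0" --pt "0 0 0 0 0 0"

```text
clock: 35.3
eef_pos: [0.485, 0.0578, 0.2333]
tcp_rot: [-90.0, 0.1, -16.6]
wrist_force: [-0.4, -0.1, 0.5]
gripper_width: 0.0454
```

```bash
python3 - <<'E'
from h import *
s=st();im,D=grab_frame('wrist');c=cam('wrist',s);save('w22',im);print(caddy(im,D,c,(.5217,.046)),bar(im,D,c));vials(im,D,c,.059)
im,D=grab_frame('scene');save('s22',im);im,D=grab_frame('top');save('t22',im);print(tub(D,cam('top')));vials(im,D,cam('top'))
E
```

```text
t 35.3 p [0.485  0.0578 0.2333] rpy [-9.005e+01  8.000e-02 -1.665e+01] F [-0.4 -0.1  0.5] w 0.0454
((521.0774536132812, 46.11644744873047), (159.74644470214844, 160.93666076660156), 73.97494506835938) (((521.2753295898438, 46.01085662841797), (13.232998847961426, 44.227684020996094), 73.43881225585938), np.float64(0.10584604145209427))
flange 454.0 311.3 r 12.5 cap 0 None
flange 505.0 339.5 r 11.7 cap 0 None
flange 487.2 107.8 r 21.1 cap 364 ((487.63348388671875, 107.58478546142578), 12.800346374511719)
flange 459.6 12.7 r 21.2 cap 367 ((460.2781066894531, 12.537674903869629), 12.823100090026855)
flange 538.7 -14.9 r 12.9 cap 114 ((555.2540893554688, -11.527684211730957), 10.912535667419434)
flange 562.4 -6.3 r 12.6 cap 114 ((555.2540893554688, -11.527684211730957), 10.912535667419434)
(((482.7969970703125, 329.403076171875), (152.06979370117188, 150.12017822265625), 72.830810546875), array([ 74, 183,  79,  77, 613], dtype=int32))
flange 824.3 -525.1 r 29.2 cap 22 ((824.2487182617188, -523.14013671875), 26.938007354736328)
flange 506.2 343.4 r 21.3 cap 77 ((506.5179443359375, 343.45751953125), 12.462235450744629)
flange 455.2 313.1 r 21.5 cap 75 ((455.0729675292969, 312.8132629394531), 12.05745792388916)
```

View pics/w22.png

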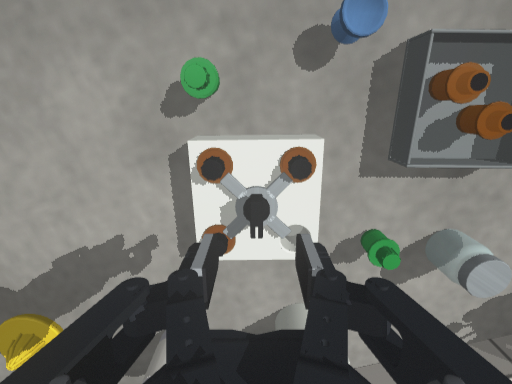

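View pics/s22.png

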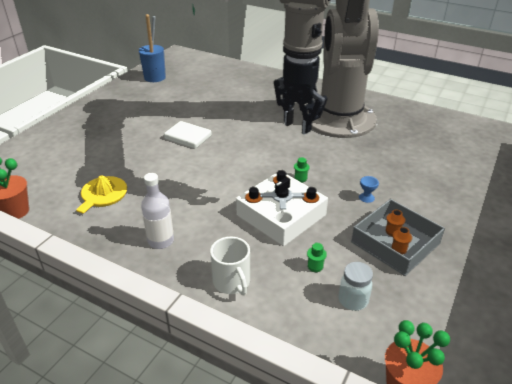

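```bash
python3 - <<'E'
from h import *
print(manip.hand_in())
E
```

```text
the job is handed in; nothing more can be done
None
```

The job is done and handed in at about 35 s of the 210 s allowed. I turned the dial open, moved both uncapped vials into the grey tub, and stood the two capped sill vials in empty bores. I then turned the dial back until it reached its locked stop. The capped vial already in the caddy was not moved.

**Last checks**
- **Dial:** the bar measures −16.6° in the world, against −16.0° for the caddy's x axis, so it is locked to within measuring error. Opening it read 29.3 to 29.9°, about 45° further round.
- **Capped vials:** with the dial still open, all three cap tops measured 80.4 to 80.5 mm above the sill. That matches the full-seated height of 81 mm and the kept vial. After locking I confirmed by view that the keeper lobes lie over them.
- **Uncapped vials:** both stand upright inside the tub, and the tub is within about 1 mm of where it started.
- **Other things on the sill:** the bystanders and green look-alikes look untouched in the final pictures. I checked these by eye only.

**Things that disagreed**
- One sill vial had been knocked aside by about 2 cm mid-run, and I measured it again before gripping it.
- The second capped vial showed almost no contact force when it was seated, while the first showed 6 N. Its cap height was then checked and agreed with the others.

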